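# Turn the spice carousel to the red-capped jar and hold it

### The arm

A 7-joint arm with a two-finger parallel gripper is mounted at the origin on the work surface. World frame = base frame: x ahead of the robot, y to its left, z up, the work surface at z = 0. Lengths are in m, angles in rad, forces in N, time in s.
With the tool pointing down it reaches from about 0.4 to 0.85 m from the base axis. Payload 4.5 kg.
Tool frame: the origin (TCP) lies where the fingers leave the gripper's body, on its centre line; the fingertips stand 64 mm ahead of it and the grasp point (between the pads) lies 45 mm ahead of it; z points along the fingers, y is the direction in which the jaws open and shut (so a half turn about z gives the same grasp; the last joint's range is limited). The gripper opens to 88 mm and grips with 3 to 60 N. Pads are 18 mm wide; open, the fingers measure 123 mm over their backs; the gripper's body (75 mm by 187 mm) begins 45 mm behind the grasp point.
Start: joints at [-1.088, 0.689, -0.195, 1.565, 0.157, 0.902, -0.215], TCP at [0.271, 0.563, 0.303] pointing down, gripper open.
Joint ranges: [-3.01, 3.01], [-0.46, 2.08], [-1.47, 1.51], [0.13, 2.56], [-1, 4.14], [0.04, 2.09], [-2.66, 2.66]. Speed limits (rad/s): [2.57, 2.57, 3.14, 3.14, 3.14, 3.14, 3.14].

### API

Orientations are given as a unit quaternion [x, y, z, w].
In Python, from plant import monitor, snapshot, workorder, finder gives the robot as it stands.
- The arm moves only by the tool carry_out, never from a script. Its argument "motion" is one flat list of numbers, 6 for each row, row after row: the shift along the tool's x, y, z in cm, then the turn, a rotation vector about the tool's x, y, z in rad. In form: [x, y, z, rx, ry, rz, x, y, z, rx, ry, rz, ...]. A call has 1 to 8 rows; each row shifts and turns the commanded pose from where the row before left it, along the tool's axes as they then stand; what a row does not reach is not made up. A row lasts 1/8 s, in which the tool goes at most 62.5 mm and 10.7 degrees, less where a joint would pass 70% of its speed; a pose out of reach is approached as far as the arm can. A call with a gripper value outside its range is refused whole. "hand" is the finger opening in cm, from 0 to 8.81, set as the call begins (left out, the last holds). The fingers move at their own pace and stop on an object; "grip_force" is the grip in N (left out, the last holds). Time passes only in rows, so rows that do not move let the fingers close. It gives the time, the measured TCP pose, the force and the opening at its end, in the units of the state.
- monitor.get_state(): the state, without advancing time (a new reading comes with each control period).
- snapshot(name): name is "scene" or "top" or "wrist"; returns a dict with "frame" (400x640x3 uint8, red, green, blue), "range_z" (400x640 float32, m along the optical axis (not along the pixel's ray), 0 where there is no reading), "fx", "fy", "cx", "cy" (pixels), "D" ([k1, k2, p1, p2, k3] as OpenCV has them; the pictures are not rectified), "rvec" (rotation vector, rad) and "tvec" (3), from world to camera coordinates, as OpenCV has them; the wrist camera has in their place "hand_eye" (4x4, takes a point from camera to tool coordinates, whose origin is the TCP and whose axes are the flange's). Camera axes: x right, y down, z forward; pixel columns grow to the right and rows downward; lengths in m; the calibration is good to about 2 mm. A picture is of the moment at which its call begins: read the wrist's pose just before it.
- workorder.finish_job(): hands the job in, once; it reports no verdict.
Trained networks look in a picture, given as the dict that the camera call returned (one of the last four; its "shot" number tells which), for a name from the list of things; names that differ only in an ending like _2 or _b are one class to them, and where a whole thing is asked for, a point or a joint stands for the part that bears it (a point fixed in the world has none). Each returns a list of dicts, best first, with "p" (0 to 1); they miss things now and then, are a little off and sometimes report something else, mostly with a low value. They report only what shows in the picture. A call takes as long as a camera call.
- finder.masks_of(picture, thing): "pixels" (400x640 bool, what is visible of it) and "extent" ([left, top, right, bottom] in pixels, round what is visible of it).
The state is a dict: "clock": time; "q": joint angles; "qd": joint speeds; "joint_torque": joint torques, N m; "tool_pos": TCP position; "eef_rot": TCP orientation; "contact_force": force on the tool from outside, world axes, zero at the start; "moment": the same for the moment, N m; "opening": opening from 0.0 (shut) to 1.0 (fully open).
Only numpy, scipy, OpenCV 4.12 (cv2) and the standard library are available. Lean on these libraries where they do the work, as an engineer would, in place of code of your own. Each camera call takes 0.05 s, during which the arm holds its last target. There are 200 camera calls.

### The job

Turn the spice carousel by one of its two upright posts until the red-capped jar is at the front, in line with the white pointer on the base. The turntable is sprung and swings back if released, so keep hold of the post and finish while holding the turntable still there. Leave all the jars standing in their hoops and do not disturb anything else on the worktop.

Things in the scene. Friction and masses are not known exactly. Their poses are not given: they have to be found in the camera images.
- base: Fixed dark-wood base of the spice carousel: disc 264 mm across, 10 mm thick, with a front tongue (50 mm wide, reaching 187 mm from the centre) carrying a white pointer line. Origin: centre of its underside, on the turning axis. Its -x axis points from the centre to the pointer (the front, roughly towards the robot); z up.
- pointer (a point): Middle of the white pointer line (50 x 12 mm, radial) on the front tongue of the base, 157 mm from the turning axis, 11 mm above the worktop. Fixed.
- turntable: Light-wood disc 232 mm across, upper face 24 mm above the worktop, turning about the base's vertical axis. Origin: centre of its underside (12 mm up), on the axis; z up, -x points to post_a. A weak spring (0.06 N m per rad) winds it back to its starting angle from either side; it turns 200 degrees each way, takes 1 to 3 N at a post, and swings back when let go.
- post_a_grip (a point): Grip point of post_a, one of two alike uprights on the turntable, 75 mm from the axis: steel rod topped by a round wooden grip 20 mm in diameter. Point on the post's axis 147 mm above the worktop; the grip spans 120 to 174 mm (jars reach only 104 mm). It turns with the turntable, not about itself. At the start it is on the front half.
- post_b_grip (a point): Same point on the other, identical post, across from post_a (75 mm from the axis on the turntable's +x side).
- post_a: The post described at post_a_grip, fixed to the turntable; origin at its foot on the turntable's upper face, 24 mm above the worktop.
- post_b: The post described at post_b_grip, fixed to the turntable; origin at its foot on the turntable's upper face.
- jar_red: The marked jar, the only one with a red cap: 44 mm across, 80 mm tall, about 0.1 kg. It stands loose in one of six wire hoops (2 mm play, 36 mm above the turntable's origin) centred 75 mm from the axis, at 30, 90 and 150 degrees either side of post_a. Top 104 mm above the worktop. Origin: centre of its underside; z up.
- jar_white: Same jar with a white cap, standing loose in another hoop. Origin: centre of its underside; z up.
- jar_green: Same jar with a green cap, standing loose in another hoop. Origin: centre of its underside; z up.
- jar_black: Same jar with a black cap, standing loose in another hoop. Origin: centre of its underside; z up.
- jar_blue: Same jar with a blue cap, standing loose in another hoop. Origin: centre of its underside; z up.
- jar_yellow: Same jar with a yellow cap, standing loose in another hoop. Origin: centre of its underside; z up.
- mug: Bystander: white mug, 80 mm across, 90 mm tall, on the worktop to the left of the carousel. Origin: centre of its underside.
- mill: Bystander: dark wooden pepper mill, 52 mm across, 112 mm tall, on the worktop to the right of the carousel. Origin: centre of its underside.
- packet: Bystander: flat yellow packet 70 x 110 x 35 mm on the worktop behind the carousel. Origin: centre of its underside.
- tub: Bystander: clear open tub 100 x 130 x 70 mm on the worktop, near right. Origin: centre of its underside.
- spoon: Bystander: wooden spoon 240 mm long lying on the worktop, near left. Origin: on its underside.

How it is judged:
At the end, for the whole second after the job is handed in: Red-capped jar at the front, centre within 12 mm of the line from axis to pointer; turntable still (under 0.1 rad/s), fingers bearing on a post (over 0.3 N); all six jars upright (within 0.15 rad) in their hoops, 65 to 85 mm from the axis, foot within 6 mm of the turntable (x of jar_red in the frame of base below -0.06 m and y of jar_red in the frame of base between -0.012 and 0.012 m and angular speed of turntable below 0.1 rad/s and (contact force between the fingers and post_a above 0.3 N or contact force between the fingers and post_b above 0.3 N) and angle between each of jar_red, jar_white, jar_green, jar_black, jar_blue, jar_yellow's own z axis and vertical below 0.15 rad and z of jar_red in the frame of turntable between 0.006 and 0.018 m and horizontal distance between jar_red and turntable between 0.065 and 0.085 m and z of jar_white in the frame of turntable between 0.006 and 0.018 m and horizontal distance between jar_white and turntable between 0.065 and 0.085 m and z of jar_green in the frame of turntable between 0.006 and 0.018 m and horizontal distance between jar_green and turntable between 0.065 and 0.085 m and z of jar_black in the frame of turntable between 0.006 and 0.018 m and horizontal distance between jar_black and turntable between 0.065 and 0.085 m and z of jar_blue in the frame of turntable between 0.006 and 0.018 m and horizontal distance between jar_blue and turntable between 0.065 and 0.085 m and z of jar_yellow in the frame of turntable between 0.006 and 0.018 m and horizontal distance between jar_yellow and turntable between 0.065 and 0.085 m); the arm keeps its last pose, push and grip.
It fails at once if a jar is tipped over or lifted out of its hoop (angle between any of jar_red, jar_white, jar_green, jar_black, jar_blue, jar_yellow's own z axis and vertical above 0.5 rad or z of any of jar_red, jar_white, jar_green, jar_black, jar_blue, jar_yellow in the frame of turntable above 0.045 m).
It fails at once if a bystander is moved more than 30 mm (distance of any of mug, mill, packet, tub, spoon from where it was at the start of the episode above 0.03 m).
It also fails if it takes over 38 s, if anything falls off the work surface, if the arm or the gripper's body presses on something with over 40 N, if the wrist force passes 120 N, or if a joint passes its speed limit or range.

## Working session

There is one attempt and no reset: what is moved stays moved. The work goes in short steps, Python scripts to look and compute and a tool call to move; the robot and the scene stay as the last step left them, time stands still between calls to the robot, and variables do not carry over. Pictures are saved under pics/ and viewed, about 8 in all and at most 12, crops included, and the job is handed in when it is done.

Besides the shell and the picture viewer there is one more tool, called after "Call:" as name(argument=value, ...), one argument or row to a line, values as JSON. carry_out: Moves the arm, as the interface text tells. Its arguments: {"type":"object","properties":{"motion":{"type":"array"},"hand":{"type":"number"},"grip_force":{"type":"number"}},"required":["motion"]}

```bash
mkdir -p pics; ls; cat > h.py <<'E'
import numpy as np, cv2
from plant import monitor, snapshot, workorder, finder
from scipy.spatial.transform import Rotation as R
def cloud(s, mask=None):
    z=s["range_z"]; m=z>0
    if mask is not None: m&=mask
    v,u=np.nonzero(m); K=np.array([[s["fx"],0,s["cx"]],[0,s["fy"],s["cy"]],[0,0,1]])
    p=cv2.undistortPoints(np.c_[u,v].astype(float)[:,None],K,np.array(s["D"]))[:,0]
    P=np.c_[p,np.ones(len(p))]*z[v,u][:,None]
    if "rvec" in s:
        Rm=cv2.Rodrigues(np.array(s["rvec"],float))[0]; return (P-np.array(s["tvec"]).ravel())@Rm
    st=s["st"]; H=np.array(s["hand_eye"]); P=P@H[:3,:3].T+H[:3,3]
    return R.from_quat(st["eef_rot"]).apply(P)+st["tool_pos"]
def save(s,n): cv2.imwrite(f"pics/{n}.png",s["frame"][:,:,::-1])
E
python3 - <<'E'
from h import *
print(monitor.get_state())
for c in ("top","scene"):
    s=snapshot(c); save(s,c+"0")
    for t in ("jar_red","jar_white","jar_green","jar_black","jar_blue","jar_yellow","post_a","turntable","base","mug","mill","tub","packet"):
        for d in finder.masks_of(s,t)[:2]:
            P=cloud(s,d["pixels"])
            if len(P)==0: print(c,t,d["p"],d["extent"],"nodepth");continue
            zt=np.percentile(P[:,2],95); Q=P[P[:,2]>zt-.012]
            print(c,t,round(d["p"],2),d["extent"],"med",np.median(P,0).round(3),"topmid",((Q.max(0)+Q.min(0))/2).round(3),Q.mean(0).round(3))
E
```

```text
pics
{'clock': 0.0, 'q': array([-1.08819415,  0.68997704, -0.19453645,  1.5663389 ,  0.1573273 ,
        0.90247273, -0.21508159]), 'qd': array([ 1.48616574e-05, -1.58444910e-04,  6.70371338e-04, -7.05284686e-05,
        1.48878559e-03,  1.13173185e-03, -5.75349066e-04]), 'joint_torque': array([ 2.77727295e-04, -5.27557433e+01, -1.26653686e+00, -1.53432798e+01,
       -5.25751279e-02,  6.57749290e-03,  1.72656482e-04]), 'tool_pos': array([0.27098981, 0.5626334 , 0.30191619]), 'eef_rot': array([ 2.22455897e-01,  9.74942339e-01, -8.89977683e-04, -1.34067222e-04]), 'contact_force': array([ 0.21318145,  0.54818174, -0.47892143]), 'moment': array([-0.02898316, -0.01277741, -0.02610762]), 'opening': 0.999155442554647}
top jar_red 0.47 [271.6, 195.9, 287.4, 212.1] med [0.509 0.119 0.103] topmid [0.511 0.123 0.103] [0.511 0.124 0.104]
top jar_red 0.4 [294.2, 204.9, 308.2, 223.1] med [0.481 0.054 0.103] topmid [0.48  0.058 0.103] [0.48  0.057 0.103]
top jar_white 0.61 [266.2, 169.8, 284.4, 187.3] med [0.583 0.127 0.103] topmid [0.583 0.13  0.102] [0.585 0.13  0.103]
top jar_green 0.59 [312.8,
[... 3343 characters left out ...]
79 [392.5, 217.5, 433.7, 260.7] med [0.517 0.298 0.051] topmid [0.513 0.304 0.086] [0.514 0.295 0.085]
scene mug 0.67 [314.8, 224.9, 330.9, 255.3] med [0.642 0.077 0.078] topmid [0.63  0.075 0.1  ] [0.632 0.075 0.102]
scene mill 0.77 [243.9, 212.9, 264.2, 248.3] med [ 0.67  -0.123  0.075] topmid [ 0.66  -0.131  0.107] [ 0.661 -0.129  0.107]
scene mill 0.23 [391.3, 215.4, 430.9, 259.9] med [0.52  0.296 0.052] topmid [0.513 0.301 0.086] [0.514 0.295 0.086]
scene tub 0.76 [223.3, 128.6, 266.7, 162.3] med [ 0.319 -0.335  0.037] topmid [ 0.326 -0.333  0.067] [ 0.327 -0.333  0.066]
scene packet 0.73 [260.8, 265.0, 298.0, 289.5] med [0.765 0.004 0.034] topmid [0.801 0.009 0.102] [0.767 0.    0.036]
```

```bash
python3 - <<'E'
from h import *
s=snapshot("top"); print(s["rvec"],s["tvec"],s["fx"])
def crop(s,x0,y0,x1,y1,k): return cv2.resize(s["frame"][y0:y1,x0:x1,::-1],None,fx=k,fy=k,interpolation=cv2.INTER_CUBIC)
a=crop(s,250,140,350,255,5)
s2=snapshot("scene"); b=crop(s2,270,165,390,280,5)
cv2.imwrite("pics/t.png",a); cv2.imwrite("pics/s.png",b)
for n,s in (("top",s),("scene",s2)):
    P=cloud(s); f=np.zeros((400,640),bool); z=s["range_z"]>0
    C=s["frame"][z].astype(int)
    near=np.hypot(P[:,0]-.554,P[:,1]-.064)
    Q=P[(P[:,2]>.125)&(P[:,2]<.2)&(near<.11)]
    for side in (Q[:,0]<.554,Q[:,0]>.554):
        q=Q[side]; q=q[q[:,2]>q[:,2].max()-.006] if len(q) else q; print(n,"post",len(q),q.mean(0),q.min(0),q.max(0))
    m=(P[:,2]<.02)&(P[:,2]>.003)&(near>.125)&(near<.19)&(C.min(1)>150)
    print(n,"ptr",m.sum(),P[m].mean(0),P[m].min(0),P[m].max(0))
    # turntable rim points fit
    import scipy.optimize as so
    for zl,zh in ((.02,.028),):
        pass
E
```

```text
[ 2.17599023 -2.21101726  0.05943025] [0.00282514 0.53822165 1.21823539] 398.42726143218465
top post 35 [0.49298217 0.02046524 0.17392442] [0.48536299 0.01193569 0.17160912] [0.50167326 0.0281668  0.17744149]
top post 39 [0.61630248 0.10631585 0.17288285] [0.6083852  0.09669453 0.1707695 ] [0.62504969 0.11576828 0.1762679 ]
top ptr 65 [0.40614743 0.01595368 0.01075573] [0.38242939 0.00082466 0.00359396] [0.42891665 0.0963945  0.01596922]
scene post 23 [0.49386222 0.02482798 0.17400354] [0.48348165 0.01555873 0.17194629] [0.50282736 0.03333511 0.17762229]
scene post 34 [0.61601286 0.11022335 0.17328418] [0.60661035 0.10103595 0.17043046] [0.6257631  0.11917272 0.17636592]
scene ptr 29 [0.39996519 0.01231096 0.0120708 ] [0.37635664 0.00355654 0.00795787] [0.42782547 0.02264536 0.01512474]
```

View pics/t.png

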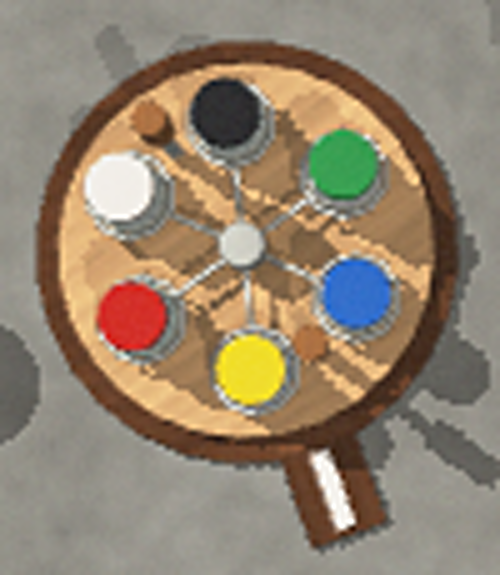

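View pics/s.png

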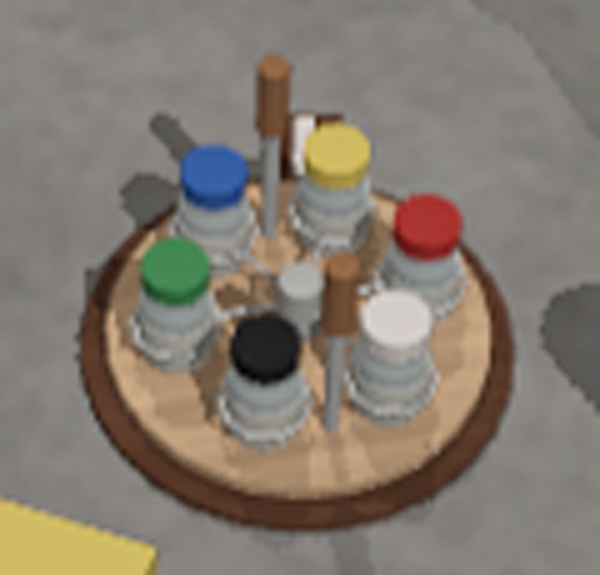

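The top view shows red at crop (133,317), yellow at (251,370) and blue at (357,293). Post_a is at (312,342), between yellow and blue, and the pointer is at about (332,490). The scene view agrees. Red has to turn about +75° counter-clockwise, so I'll use post_a.

```bash
cat >> h.py <<'E'
def plan(poses):
    "poses: list of (x,y,z,yaw_of_tool_y_deg, tool down); rows from the commanded/first pose"
    out=[]
    for a,b in zip(poses[:-1],poses[1:]):
        d=lambda p:(R.from_euler("z",p[3],degrees=True)*R.from_matrix([[0,1,0],[1,0,0],[0,0,-1]])) # y-> +x at yaw0
        Ra,Rb=d(a),d(b); t=Ra.inv().apply(np.array(b[:3])-a[:3])*100; r=(Ra.inv()*Rb).as_rotvec()
        out.append([*t.round(2),*r.round(3)])
    for o in out: print(", ".join(f"{float(v):g}" for v in o),",")
def yaw(st): v=R.from_quat(st["eef_rot"]).as_matrix()[:,1]; return np.degrees(np.arctan2(v[1],v[0]))
def line(p,q,n): return [tuple(np.array(p)+(np.array(q)-p)*i/n) for i in range(n+1)]
E
python3 - <<'E'
from h import *
st=monitor.get_state(); p=[*st["tool_pos"],yaw(st)]; print(p)
plan(line(p,[.493,.0225,.302,-55.1],16))
E
```

```text
[np.float64(0.271162895664782), np.float64(0.5631471868097455), np.float64(0.3027613863342654), np.float64(64.28665072408522)]
-2.72, -2.44, 0, 0, 0, 0.13 ,
-3.01, -2.07, 0, 0, 0, 0.13 ,
-3.25, -1.66, 0, 0, 0, 0.13 ,
-3.44, -1.22, 0, 0, 0, 0.13 ,
-3.57, -0.77, 0, 0, 0, 0.13 ,
-3.64, -0.3, 0, 0, 0, 0.13 ,
-3.65, 0.18, 0, 0, 0, 0.13 ,
-3.59, 0.65, 0, 0, 0, 0.13 ,
-3.48, 1.11, 0, 0, 0, 0.13 ,
-3.31, 1.55, 0, 0, 0, 0.13 ,
-3.08, 1.97, 0, 0, 0, 0.13 ,
-2.79, 2.35, 0, 0, 0, 0.13 ,
-2.46, 2.7, 0, 0, 0, 0.13 ,
-2.09, 2.99, 0, 0, 0, 0.13 ,
-1.69, 3.24, 0, 0, 0, 0.13 ,
-1.25, 3.43, 0, 0, 0, 0.13 ,
```

Call:
carry_out(
  motion=[-2.72,-2.44,0,0,0,0.13,-3.01,-2.07,0,0,0,0.13,-3.25,-1.66,0,0,0,0.13,-3.44,-1.22,0,0,0,0.13,-3.57,-0.77,0,0,0,0.13,-3.64,-0.3,0,0,0,0.13,-3.65,0.18,0,0,0,0.13,-3.59,0.65,0,0,0,0.13],
  hand=8.8,
  grip_force=20,
)

```text
clock: 2.5
tool_pos: [0.3828, 0.292, 0.3029]
eef_rot: [0.679, 0.734, 0.0, -0.0]
contact_force: [1.0, 0.7, 0.3]
opening: 1.001
```

Call:
carry_out(
  motion=[-3.48,1.11,0,0,0,0.13,-3.31,1.55,0,0,0,0.13,-3.08,1.97,0,0,0,0.13,-2.79,2.35,0,0,0,0.13,-2.46,2.7,0,0,0,0.13,-2.09,2.99,0,0,0,0.13,-1.69,3.24,0,0,0,0.13,-1.25,3.43,0,0,0,0.13],
)

```text
clock: 3.5
tool_pos: [0.4945, 0.0221, 0.3029]
eef_rot: [0.954, 0.3, 0.0, -0.0]
contact_force: [0.4, 0.4, -0.5]
opening: 1.001
```

```bash
python3 - <<'E'
from h import *
st=monitor.get_state(); print(st["q"].round(2),st["qd"].round(2))
st=monitor.get_state(); s=snapshot("wrist"); s["st"]=st; save(s,"w1"); print(st["tool_pos"],yaw(st),st["clock"],R.from_quat(st["eef_rot"]).as_matrix()[:,2])
P=cloud(s); near=np.hypot(P[:,0]-.5547,P[:,1]-.0655)
Q=P[(P[:,2]>.155)&(P[:,2]<.19)&(near<.11)]; print(len(Q))
for sd in (Q[:,0]<.554,Q[:,0]>.554):
  q=Q[sd]
  if len(q): q=q[q[:,2]>q[:,2].max()-.006]; print("post",len(q),q.mean(0),q.min(0),q.max(0))
C=s["frame"][s["range_z"]>0].astype(int)
m=(P[:,2]<.02)&(near>.13)&(near<.19)&(C.min(1)>150)
print("ptr",m.sum(),np.median(P[m],0) if m.sum() else 0)
for d in finder.masks_of(s,"jar_red")[:2]:
  q=cloud(s,d["pixels"]);q=q[q[:,2]>.095];print("red",d["p"],len(q),q.mean(0) if len(q) else 0)
E
```

```text
[-0.35  0.54  0.34  1.97 -0.28  0.68 -0.8 ] [ 0.43  0.14  0.27 -0.24 -0.22  0.17 -0.23]
[0.49450044 0.02205351 0.30290026] -55.10810320006142 3.5 [ 6.32543504e-04  4.75805044e-04 -9.99999687e-01]
859
post 528 [0.49285822 0.02160309 0.17336624] [0.48268045 0.0114579  0.16961357] [0.50199979 0.03100463 0.17555976]
post 65 [0.60766518 0.10164337 0.17006833] [0.60502097 0.09755475 0.16762353] [0.61233699 0.1076859  0.1734923 ]
ptr 332 [0.40493114 0.01288901 0.01133681]
red 0.7 22 [0.58873064 0.01547186 0.11889815]
red 0.69 1597 [0.51184332 0.12494282 0.1034624 ]
```

View pics/w1.png

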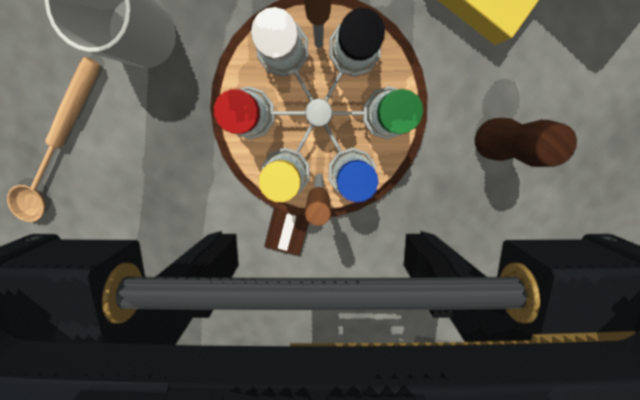

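The wrist view shows post_a's tip at (318,212) in line with the jaws' centre, red at (236,112) and the pointer at (286,232). Everything agrees, so I'll descend and grip.

Call:
carry_out(
  motion=[0,0,0,0,0,0,0,0,2,0,0,0,0,0,2.5,0,0,0,0,0,2.5,0,0,0,0,0,2.5,0,0,0,0,0,1.5,0,0,0,0,0,0,0,0,0],
)

```text
clock: 4.47
tool_pos: [0.4931, 0.0245, 0.1919]
eef_rot: [0.953, 0.303, -0.001, -0.001]
contact_force: [0.1, 0.2, 1.3]
opening: 1.001
```

Call:
carry_out(
  motion=[0,0,0,0,0,0,0,0,0,0,0,0,0,0,0,0,0,0,0,0,0,0,0,0,0,0,0,0,0,0,0,0,0,0,0,0,0,0,0,0,0,0],
  hand=0.5,
  grip_force=15,
)

```text
clock: 5.35
tool_pos: [0.4937, 0.0231, 0.1926]
eef_rot: [0.953, 0.302, -0.0, -0.0]
contact_force: [-1.0, 0.4, -1.0]
opening: 0.23
```

```bash
python3 - <<'E'
from h import *
st=monitor.get_state(); print(st["q"].round(2),st["tool_pos"],yaw(st),st["opening"],st["contact_force"],st["clock"])
c=np.array([.5547,.0645]); n=24
f=np.radians(214.8+np.arange(n+1)*74/n)
plan([(c[0]+.0752*np.cos(a),c[1]+.0752*np.sin(a),.192,-55.1+i*74/n) for i,a in enumerate(f)][:3])
E
```

```text
[-0.27  0.72  0.21  2.07 -0.38  0.39 -0.72] [0.49370957 0.02314825 0.19264362] -54.883749609292366 0.23015391370416496 [-1.03998112  0.37918553 -0.97022668] 5.35
0.01, 0.4, 0, 0, 0, -0.054 ,
0.01, 0.4, 0, 0, 0, -0.054 ,
```

Gripped: the opening is 20 mm. I'll turn in thirds.

Call:
carry_out(
  motion=[0.01,0.4,0,0,0,-0.054,0.01,0.4,0,0,0,-0.054,0.01,0.4,0,0,0,-0.054,0.01,0.4,0,0,0,-0.054,0.01,0.4,0,0,0,-0.054,0.01,0.4,0,0,0,-0.054,0.01,0.4,0,0,0,-0.054,0.01,0.4,0,0,0,-0.054],
)

```text
clock: 6.35
tool_pos: [0.5177, 0.0016, 0.1927]
eef_rot: [0.866, 0.501, 0.0, -0.0]
contact_force: [0.2, 3.0, -1.3]
opening: 0.22
```

```bash
cat > chk.py <<'E'
from h import *
st=monitor.get_state(); c=np.array([.5547,.0645]); d=st["tool_pos"][:2]-c
print(st["clock"],st["q"].round(2),st["tool_pos"],yaw(st),"r",np.hypot(*d),"ang",np.degrees(np.arctan2(d[1],d[0]))%360,"open",st["opening"],st["contact_force"])
for cam in ("top","scene"):
  s=snapshot(cam); save(s,f"{cam}_{st['clock']:.2f}"); P=cloud(s); C=s["frame"][s["range_z"]>0].astype(int)
  # red cap directly by colour on the carousel
  m=(np.abs(P[:,2]-.104)<.012)&(C[:,0]>120)&(C[:,1]<70)&(C[:,2]<70)&(np.hypot(*(P[:,:2]-c).T)<.11)
  if m.sum():
    q=P[m]; v=(q.max(0)+q.min(0))[:2]/2; e=v-c; print(cam,"red",m.sum(),v,"ang",np.degrees(np.arctan2(e[1],e[0]))%360,"r",np.hypot(*e))
E
python3 chk.py
```

```text
6.35 [-0.16  0.73  0.11  2.   -0.18  0.43 -0.43] [0.51768832 0.00164996 0.19270293] -29.913131104412436 r 0.07293827878254726 ang 239.5066489668995 open 0.22044513989502273 [ 0.2449805   3.00540532 -1.33843993]
top red 142 [0.48916443 0.09955755] ang 151.85592058341243 r 0.07432322866676981
scene red 119 [0.48844135 0.1032394 ] ang 149.68648504418655 r 0.07675252132787262
```

Call:
carry_out(
  motion=[0.01,0.4,0,0,0,-0.054,0.01,0.4,0,0,0,-0.054,0.01,0.4,0,0,0,-0.054,0.01,0.4,0,0,0,-0.054,0.01,0.4,0,0,0,-0.054,0.01,0.4,0,0,0,-0.054,0.01,0.4,0,0,0,-0.054,0.01,0.4,0,0,0,-0.054],
)

```text
clock: 7.45
tool_pos: [0.5477, -0.0077, 0.1927]
eef_rot: [0.738, 0.675, 0.0, -0.0]
contact_force: [0.4, 6.2, -2.1]
opening: 0.22
```

```bash
python3 chk.py
```

```text
7.45 [-0.07  0.75  0.01  1.9  -0.01  0.49 -0.15] [ 0.54771361 -0.00765299  0.19267076] -5.159609887683517 r 0.07249043639401222 ang 264.4694392981162 open 0.22014869771764467 [ 0.37167997  6.16568299 -2.11405137]
top red 127 [0.47864394 0.0706474 ] ang 175.37898511818935 r 0.0763040934273724
scene red 113 [0.47988492 0.07275779] ang 173.70141557841404 r 0.07526942939236933
```

Call:
carry_out(
  motion=[0.05,0.4,0,0,0,-0.054,0.05,0.4,0,0,0,-0.054,0.05,0.4,0,0,0,-0.054,0.05,0.4,0,0,0,-0.054,0.03,0.4,0,0,0,-0.054,0.03,0.4,0,0,0,-0.054,0.03,0.4,0,0,0,-0.054,0.03,0.4,0,0,0,-0.054],
)

```text
clock: 8.55
tool_pos: [0.5792, -0.0032, 0.1927]
eef_rot: [0.577, 0.817, -0.001, 0.0]
contact_force: [-0.4, -1.7, -0.4]
opening: 0.218
```

Call:
carry_out(
  motion=[0,0,0,0,0,0,0,0,0,0,0,0,0,0,0,0,0,0,0,0,0,0,0,0],
)

```text
clock: 9.05
tool_pos: [0.5791, -0.0033, 0.1927]
eef_rot: [0.579, 0.816, -0.0, 0.001]
contact_force: [0.5, -5.1, -0.7]
opening: 0.221
```

```bash
python3 chk.py; python3 - <<'E'
from h import *
s=snapshot("top"); a=cv2.resize(s["frame"][130:260,240:360,::-1],None,fx=4.5,fy=4.5,interpolation=cv2.INTER_CUBIC)
s=snapshot("scene"); print(a.shape); cv2.imwrite("pics/e.png",a)
E
```

```text
9.05 [-0.01  0.78 -0.11  1.81  0.14  0.57  0.13] [ 0.57906378 -0.0032505   0.19269543] 19.30874789963467 r 0.0719980846773722 ang 289.77911083934237 open 0.221221935997146 [ 0.54765124 -5.14227626 -0.72269429]
top red 63 [0.48389971 0.04762473] ang 193.40632559928156 r 0.0727836255508298
scene red 116 [0.48267606 0.04180493] ang 197.48987519227728 r 0.07551499326202811
(585, 540, 3)
```

View pics/e.png

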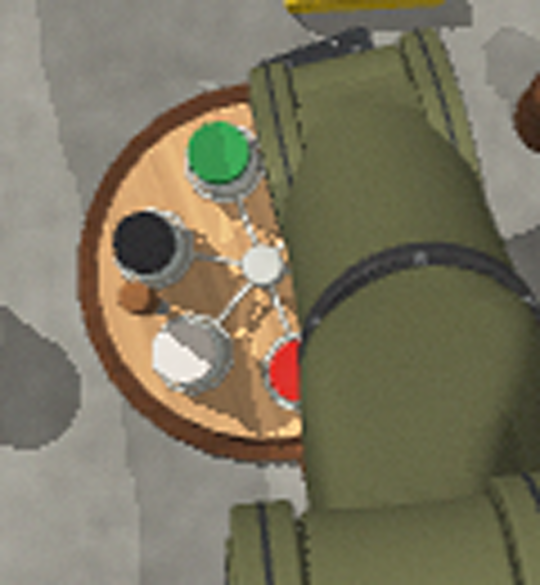

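The top view shows the arm hiding half of the red cap at (285,370), while post_b at (136,297) is in clear view. I'll check the angle again from post_b and the hub, and confirm the turntable is still.

```bash
python3 - <<'E'
from h import *
for n,c in (("top",(.5546,.0634)),("scene",(.5549,.0675))):
  s=snapshot(n);P=cloud(s);C=s["frame"][s["range_z"]>0].astype(int)
  d=np.hypot(P[:,0]-.530,P[:,1]-.136)
  q=P[(d<.022)&(P[:,2]>.167)&(P[:,2]<.18)]; e=q.mean(0)[:2]-c; a=np.degrees(np.arctan2(e[1],e[0])); print(n,len(q),q.mean(0),"post_b",a,"red",a+90,"r",np.hypot(*e))
s=[monitor.get_state()]; w=snapshot("wrist"); s.append(monitor.get_state()); w["st"]=s[0]; save(w,"w_end")
P=cloud(w);C=w["frame"][w["range_z"]>0].astype(int)
m=(np.abs(P[:,2]-.104)<.01)&(C[:,0]>120)&(C[:,1]<70)&(C[:,2]<70); q=P[m]; print("wrist red",m.sum(),(q.max(0)+q.min(0))/2)
for x in s: print(x["clock"],np.abs(x["qd"]).max(),x["contact_force"],x["tool_pos"],x["opening"])
E
```

```text
top 45 [0.5288612  0.13409217 0.17262143] post_b 110.0064067096616 red 200.0064067096616 r 0.07523209993128453
scene 38 [0.53057849 0.13819909 0.17264325] post_b 108.98395647823583 red 198.98395647823583 r 0.07476561502726321
wrist red 4227 [0.48364335 0.03875089 0.1002233 ]
9.35 0.00142449515181734 [ 1.17435627 -5.57429595 -1.67589773] [ 0.5790884  -0.00321825  0.19270724] 0.2213964656070099
9.4 0.0012510355362319757 [ 0.81379776 -5.34820817 -0.89535496] [ 0.57909182 -0.00325202  0.19271559] 0.2249529118244686
```

View pics/w_end.png

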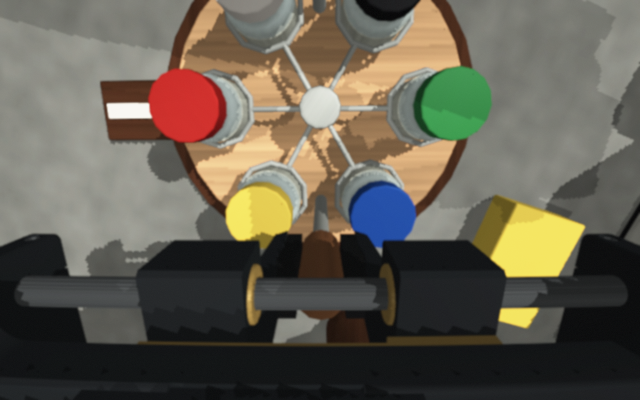

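The wrist view shows the red jar at (187,105) in line with the pointer at (127,110) and the hub at (320,107). The post is held between the jaws at (320,270), and the visible jars are upright. Post_b puts red at 199–200° against the pointer's 199–199.6°. I'm handing in.

```bash
python3 -c "
from plant import workorder; print(workorder.finish_job())"
```

```text
the job is handed in; nothing more can be done
None
```

I gripped post_a at 15 N and turned the carousel about 74° counter-clockwise, so the red-capped jar is now at the front. I handed the job in at about 9.4 s, still holding the post; the hand-in gave no verdict.

- **Alignment:** post_b puts the red jar at 199–200° in the top and scene views. The pointer is at about 199–199.6°, so the jar should be 1–2 mm off the line, against the 12 mm allowed. The wrist view shows hub, red jar and pointer in line.
- **Hold:** the arm was still, and the gripper opening was steady at about 20 mm, the width of the wooden grip. The force on the tool was about 5 N.
- **Jars and bystanders:** the jars I could see were standing in their hoops. I didn't measure the bystanders again at the end, but the planned path stayed clear of them.
- **One check disagreed:** the red cap in the last top view read 193.4°, but the arm was hiding half of it, so I ignored that reading.

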